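# Take the glue-up stack off the repaired bat

### The job

The glue on the red table-tennis bat has set: take the pressing stack off it piece by piece and put every piece away, the blue tape roll over the post of the blue spindle, the glue tin in the middle of the yellow dish, the green steel block lying centred and lengthways on the green-edged mat, and the wooden pressing board lying flat, centred and lengthways across the two bearers of its rack. Keep the glue tin upright all the time, leave the bat where it lies, and do not shove or knock over the little white cleaner bottle.

Things in the scene. Friction and masses are not known exactly. Their poses are not given: they have to be found in the camera images.
- bat: Red table-tennis bat, loose (180 g), level on a fixed dark board (145 x 170 x 8 mm). Blade: disc 150 mm across, 10 mm thick, top 18 mm above the bench; handle 28 mm wide, 21 mm thick, to 180 mm from the blade centre. Origin: centre of the blade underside; x along the handle, z up. On the blade stands the stack, bottom to top: pressing board, green block, tin, tape roll.
- caul: Wooden pressing board with two white bands across it, near its ends: 130 (x) x 60 (y) x 18 (z) mm, about 110 g. Bottom of the stack, flat on the bat. Origin: centre of its underside; x along its length, z up. Either end may face either way.
- block: Green-painted steel block 96 (x) x 44 (y) x 20 (z) mm, about 600 g. Second from the bottom, on the pressing board. Origin: centre of its underside; x along its length, z up. Either end may face either way.
- tin: Closed round glue tin, yellow and black sides, steel top with a yellow disc: 62 mm diameter, 48 mm high, about 220 g. Stands on the green block. Origin: centre of its underside; z up its axis.
- tape: Blue roll of edge tape, a ring of 40 mm outer and 26 mm inner diameter, 19 mm high, about 30 g. Lies on top of the tin. Origin: centre of its underside; z along its axis.
- spindle: Place of the tape roll, fixed to the bench: blue round foot of 64 mm diameter and 8 mm height with an upright steel post of 10 mm diameter in its middle, its tip 48 mm above the bench. The roll lies on the foot, around the post. Origin: centre of the foot's underside; z up.
- dish: Place of the tin, fixed to the bench: yellow round dish, 100 mm outer and 94 mm inner diameter, floor 4 mm and rim 10 mm above the bench. Origin: centre of its underside; z up.
- mat: Place of the green block, fixed to the bench: flat black rubber mat with a green edge, 125 (x) x 75 (y) x 3 (z) mm. Origin: centre of its underside; x along its length, z up.
- rack: Place of the pressing board, fixed to the bench: two dark wooden bearers, each 22 (x) x 85 (y) x 20 (z) mm, their middles at x = -42 and +42 mm, joined by a 4 mm thick strip along x on the bench. The board lies on top of both bearers, its length along the rack's x. Origin: between the bearers, at bench height; z up.
- cleaner: Bystander: little white bottle with a red cap, 40 mm diameter, 65 mm high, about 90 g, standing loose at the left or right of the work area, near the places. Origin: centre of its underside; z up.

How it is judged:
By the outcome, as a careful person would: the job done as asked, in the order asked, and still so for the second after the job is handed in, with the robot touching nothing.
It also fails if it takes over 128 s, if anything falls off the work surface, if the arm or the gripper's body presses on something with over 40 N, if the wrist force passes 120 N, or if a joint passes its speed limit or range.

### The arm

A 7-joint arm with a two-finger parallel gripper is mounted at the origin on the work surface. World frame = base frame: x ahead of the robot, y to its left, z up, the work surface at z = 0. Lengths are in m, angles in rad, forces in N, time in s.
With the tool pointing down it reaches from about 0.4 to 0.875 m from the base axis. Payload 19.3 kg.
Tool frame: the origin (TCP) lies at the very end of the fingers, on their centre line; the grasp point (between the pads) lies 19 mm behind it; z points along the fingers, y is the line along which they close (so a half turn about z gives the same grasp; the last joint's range is limited). The gripper opens to 85 mm and grips with 20 to 120 N. Pads are 22 mm wide; open, the fingers measure 114 mm over their backs; the gripper's body (76 mm by 85 mm) begins 54 mm behind the grasp point. The pads swing forward as they close: fully open they stand 13 mm farther back than shut.
Start: joints at [-1.402, 0.521, -0.036, 1.599, 0.021, 1.021, -0.113], TCP at [0.148, 0.607, 0.231] pointing down, gripper open.
Joint ranges: [-2.91, 2.91], [-0.3, 2.13], [-1.5, 1.42], [0.17, 2.43], [-1.26, 4.41], [0.16, 1.93], [-2.52, 2.52]. Speed limits (rad/s): [1.89, 1.89, 2.39, 2.39, 3.01, 3.01, 3.01].

### API

Orientations are given as [roll, pitch, yaw] about the fixed x, y, z axes, in that order (R = Rz(yaw) Ry(pitch) Rx(roll)).
In Python, from workcell import bot gives the robot as it stands.
- The arm moves only by the shell command python3 -m crank 'ROWS' [FORCE]. ROWS is a JSON object of lists of equal length, an entry for each row: "travel": the shift along the world's x, y, z in cm, a list of three; "turn": the turn, a rotation vector about the world's x, y, z in degrees, a list of three; "gripper": the closure, from 0 (fully open) to 1 (shut). A call has exactly 5 rows; each row is the pose to reach, as a shift and turn from the pose commanded when the call began; what a row does not reach only later rows make up. A row lasts 1/10 s, in which the tool goes at most 50 mm and 8.59 degrees, less where a joint would pass 70% of its speed; a pose out of reach is approached as far as the arm can. A call with a gripper value outside its range is refused whole. The fingers move at their own pace and stop on an object; FORCE is the grip in N (left out, the last holds). Time passes only in rows, so rows that repeat a pose let the fingers close, or fill a call up. It gives the time, the measured TCP pose, the force, the opening and the grip force at its end, in the units of the state.
- bot.observe(): the state, without advancing time (a new reading comes with each control period).
- bot.grab_frame(name): name is "scene" or "top"; returns a dict with "pixels" (420x560x3 uint8, red, green, blue), "fx", "fy", "cx", "cy" (pixels), "extrinsics" (4x4, takes a point from world to camera coordinates). Camera axes: x right, y down, z forward; pixel columns grow to the right and rows downward; lengths in m; the calibration is good to about 2 mm. A picture is of the moment at which its call begins. There is no depth.
- bot.job_done(): hands the job in; it is judged then, once.
The state is a dict: "clock": time; "qpos": joint angles; "qd": joint speeds; "joint_efforts": joint torques, N m; "position": TCP position; "tool_rot": TCP orientation; "force": force on the tool from outside, world axes, zero at the start; "moment": the same for the moment, N m; "grip_width": finger opening in m; "finger_force": force on a finger pad.
Only numpy, scipy, OpenCV 4.12 (cv2) and the standard library are available. Lean on these libraries where they do the work, as an engineer would, in place of code of your own. Each camera call takes 0.05 s, during which the arm holds its last target. There are 200 camera calls.

## Working session

There is one attempt and no reset: what is moved stays moved. The work goes in short steps, Python scripts to look and compute and a shell command to move; the robot and the scene stay as the last step left them, time stands still between calls to the robot, and variables do not carry over. Pictures are saved under pics/ and viewed, at most 18 in all, crops included, and the job is handed in when it is done.

```bash
mkdir -p pics; ls; python3 - <<'E'
from workcell import bot
import cv2,numpy as np
for n in("scene","top"):
    f=bot.grab_frame(n); cv2.imwrite(f"pics/{n}0.png",f["pixels"][:,:,::-1])
    print(n,f["fx"],f["fy"],f["cx"],f["cy"],np.round(f["extrinsics"],4).tolist())
print(bot.observe())
E
```

```text
pics
scene 389.14682438416196 389.14682438416196 275.8110884513596 208.81116887270036 [[-0.5197, 0.8543, -0.0098, 0.2588], [0.474, 0.2787, -0.8352, -0.1722], [-0.7108, -0.4387, -0.5498, 1.3041], [0.0, 0.0, 0.0, 1.0]]
top 471.4690026707339 471.4690026707339 277.2275595744776 204.8019960539525 [[-0.0233, -0.9994, -0.0243, 0.0271], [-0.997, 0.025, -0.0727, 0.5017], [0.0733, 0.0225, -0.9971, 1.1289], [0.0, 0.0, 0.0, 1.0]]
{'clock': 0.1, 'qpos': array([-1.40222851,  0.52196803, -0.03634151,  1.59992516,  0.02119953,
        1.02109467, -0.11280551]), 'qd': array([-0.00083821,  0.0004702 ,  0.00026438, -0.00122531,  0.00061261,
       -0.00067045,  0.00095823]), 'joint_efforts': array([ 4.44744655e-03, -9.28500581e+01,  1.98428527e+00, -3.70529437e+01,
        1.81413983e-02,  5.44139664e-03, -7.99096392e-05]), 'position': array([0.14777113, 0.60698125, 0.23078389]), 'tool_rot': array([-3.14058426e+00,  6.23617750e-05,  2.90281987e+00]), 'force': array([-0.52192349,  0.06825979,  0.16249496]), 'moment': array([ 0.0229867 , -0.05148669,  0.00914643]), 'finger_force': 0.0, 'grip_width': 0.08535358269838327}
```

View pics/scene0.png

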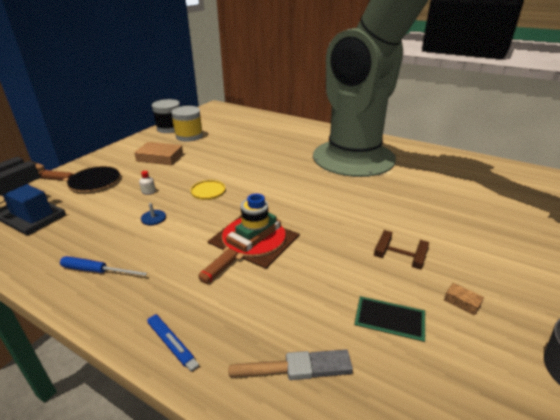

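View pics/top0.png

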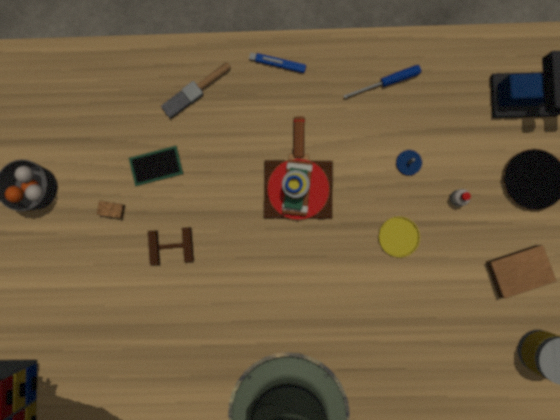

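The scene view shows the stack at about (256,215). In the top view the stack is at (297,186), spindle (409,162), dish (399,237), mat (156,166), rack (171,246) and cleaner (460,198).

```bash
cat > h.py <<'E'
from workcell import bot
import cv2,numpy as np
def grab(n): return bot.grab_frame(n)
def ray(f,u,v,z):
    E=f["extrinsics"];R,t=E[:3,:3],E[:3,3];c=-R.T@t
    d=R.T@np.array([(u-f["cx"])/f["fx"],(v-f["cy"])/f["fy"],1.]);return (c+d*(z-c[2])/d[2])
def proj(f,p):
    E=f["extrinsics"];q=E[:3,:3]@np.array(p)+E[:3,3];return f["fx"]*q[0]/q[2]+f["cx"],f["fy"]*q[1]/q[2]+f["cy"]
def crop(f,u0,v0,w,h,s): return cv2.resize(f["pixels"][v0:v0+h,u0:u0+w,::-1],None,fx=s,fy=s,interpolation=cv2.INTER_CUBIC)
def mask(f,lo,hi,box,s=4):
    """HSV mask contours in box (u0,v0,u1,v1), 4x upsampled; returns full-image contours in px"""
    u0,v0,u1,v1=box;im=cv2.resize(f["pixels"][v0:v1,u0:u1],None,fx=s,fy=s,interpolation=cv2.INTER_CUBIC)
    m=cv2.inRange(cv2.cvtColor(im,cv2.COLOR_RGB2HSV),lo,hi)
    cs,_=cv2.findContours(m,cv2.RETR_EXTERNAL,cv2.CHAIN_APPROX_NONE)
    return sorted([(c[:,0,:]+.5)/s-.5+[u0,v0] for c in cs if len(c)>15],key=lambda c:-cv2.contourArea(c.astype(np.float32)))
def world(f,c,z): return np.array([ray(f,u,v,z)[:2] for u,v in c])
def rect(w):
    (c,(a,b),th)=cv2.minAreaRect((w*1000).astype(np.float32))
    if a<b:a,b,th=b,a,th+90
    return np.round(c,1),round(a,1),round(b,1),round((th+90)%180-90,1)
def circ(w):
    (c,ax,_)=cv2.fitEllipse((w*1000).astype(np.float32));return np.round(c,1),np.round(ax,1)
E
python3 - <<'E'
from h import *
t=grab("top");s=grab("scene")
a=crop(t,250,105,100,125,4);b=crop(s,190,180,120,120,4)
im=np.zeros((500,880,3),np.uint8);im[:500,:400]=a;im[:480,400:]=b
cv2.imwrite("pics/c1.png",cv2.resize(im,(792,450)))
G=lambda n,f,*k:[print(n,i,len(c)) for i,c in []]
def show(n,fn,f,lo,hi,box,z):
    for c in mask(f,lo,hi,box)[:2]: print(n,fn(world(f,c,z)))
show("spindle",circ,t,(95,120,40),(125,255,255),(385,140,432,185),.008)
show("dish",circ,t,(22,140,90),(35,255,255),(370,210,428,265),.010)
show("mat",rect,t,(0,0,0),(180,255,75),(120,140,195,195),.003)
show("rack",rect,t,(0,0,0),(180,255,85),(140,220,205,275),.020)
show("red",circ,t,(0,180,120),(6,255,255),(255,105,345,230),.018)
show("tape",circ,t,(100,120,40),(125,255,255),(255,150,345,225),.123)
show("green",rect,t,(55,60,20),(95,255,255),(255,140,345,230),.056)
show("white",rect,t,(0,0,120),(180,70,255),(255,140,345,230),.036)
show("cap",circ,t,(165,120,60),(180,255,255),(440,180,485,215),.065)
show("sspindle",circ,s,(95,120,40),(125,255,255),(135,195,175,230),.008)
show("sdish",circ,s,(22,140,90),(35,255,255),(185,175,232,205),.010)
show("smat",rect,s,(0,0,0),(180,255,75),(345,290,435,345),.003)
show("stape",circ,s,(100,120,40),(125,255,255),(235,185,285,215),.123)
E
```

```text
spindle (array([ 599.4, -309.6]), array([55.6, 58.2]))
dish (array([ 418.4, -277.7]), array([ 99.9, 101. ]))
mat (array([609.1, 316.7]), 124.1, 74.5, -77.0)
rack (array([407.5, 276.6]), 109.4, 85.6, -86.1)
red (array([534. , -83.5]), array([ 46.2, 138.2]))
red (array([549.1,  15.4]), array([ 38.5, 129. ]))
tape (array([540.1, -24.2]), array([34. , 35.9]))
green (array([503.3, -22.9]), 40.4, 25.9, 82.1)
green (array([578.1, -52.1]), 10.3, 4.8, 61.7)
white (array([593.1, -40.2]), 58.7, 14.6, 80.0)
white (array([556.8, -31.5]), 60.5, 46.6, 61.5)
sspindle (array([ 603.6, -306.5]), array([56.5, 57.6]))
sdish (array([ 422.1, -275.2]), array([ 96.3, 103. ]))
smat (array([608.3, 318.2]), 114.0, 64.3, -76.5)
stape (array([551.2, -17.5]), array([36., 56.]))
```

View pics/c1.png

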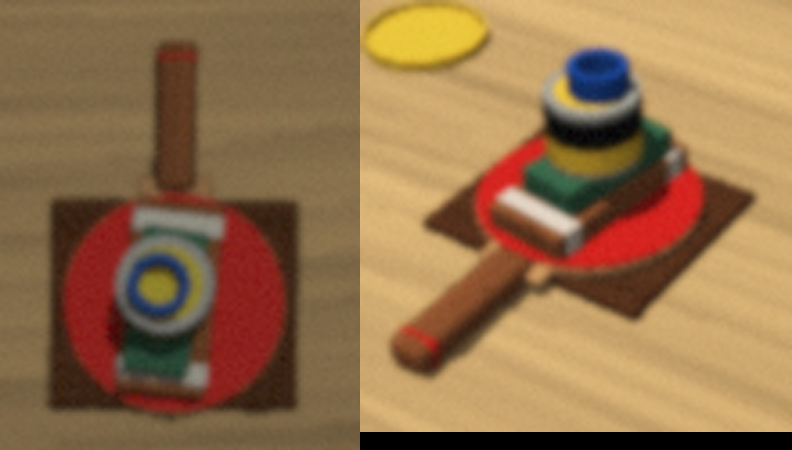

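The crop shows the tape at (158,286) on the tin, which hides the middle of the green block. The white end bands of the board are at (178,222) and (162,375). Next I refine the block, board and tin.

```bash
python3 - <<'E'
from h import *
t=grab("top");s=grab("scene")
for z,lo,hi,n in((.036,(0,0,115),(180,80,255),"white"),(.056,(60,70,30),(95,255,255),"green")):
    for f,fn,box in((t,"top",(280,155,316,218)),(s,"scene",(222,200,300,255))):
        cs=[c for c in mask(f,lo,hi,box)[:4]]
        for c in cs: w=world(f,c,z); print(n,fn,rect(w),"ctr px",np.round(c.mean(0),1))
u,v=250+165/3.6,105+284/3.6
print("tin",ray(t,u,v,.104),"tape",ray(t,250+158/3.6,105+286/3.6,.123))
# scene crop px: tape top ellipse ctr (598,60), top of tin ctr (595,101)
g=lambda a,b:(190+(a-360)/3.6,180+b/3.6)
print("stape",ray(s,*g(598,60),.123),"stin",ray(s,*g(594,93),.104))
# caul corners, scene crop: near-left, near-right bottom band, far-right
for p in((500,188),(582,222),(686,150)): print("caul corner",ray(s,*g(*p),.036))
for p in((131,207),(226,215),(118,382),(208,389)): print("caul top",ray(t,250+p[0]/3.6,105+p[1]/3.6,.036))
for c in mask(t,(0,0,60),(180,90,255),(445,180,485,215))[:1]:print("cleaner",circ(world(t,c,.05)))
E
```

```text
white top (array([593. , -40.2]), 59.5, 16.3, 80.7) ctr px [299.1 165.9]
white top (array([556.1, -31.8]), 62.1, 50.9, 58.4) ctr px [297.1 180.3]
white top (array([489.8, -49.3]), 15.0, 13.7, -1.6) ctr px [304.2 208.9]
white scene (array([590.1, -37.9]), 64.3, 18.8, 79.9) ctr px [240.1 238.5]
white scene (array([462.7, -87.3]), 71.1, 61.0, -59.6) ctr px [253.1 206.8]
white scene (array([496.9,   1.8]), 16.4, 8.8, 9.8) ctr px [276.6 222.9]
green top (array([503.5, -23. ]), 39.1, 24.3, 80.6) ctr px [293. 203.]
green top (array([576.7, -53.1]), 4.7, 4.2, 88.5) ctr px [305.  171.4]
green scene (array([584.3, -25. ]), 55.6, 37.1, -82.3) ctr px [247.7 231.5]
green scene (array([512.3,  -3.5]), 49.5, 16.2, 36.1) ctr px [270.7 218.7]
tin [ 0.54215643 -0.03011122  0.104     ] tape [ 0.53880438 -0.0254276   0.123     ]
stape [ 0.53805343 -0.02546632  0.123     ] stin [ 0.54646568 -0.02369001  0.104     ]
caul corner [ 0.58466118 -0.0740423   0.036     ]
caul corner [ 0.58697261 -0.00868959  0.036     ]
caul corner [0.48752194 0.00740144 0.036     ]
caul top [ 0.60258533 -0.00995019  0.036     ]
caul top [ 0.59545643 -0.07331061  0.036     ]
caul top [0.48541172 0.00159056 0.036     ]
caul top [ 0.47928026 -0.05803109  0.036     ]
cleaner (array([ 507.8, -415.8]), array([39.8, 42.4]))
```

```bash
python3 -m crank '{"travel":[[2,-3.2,0],[4,-6.4,0],[6,-9.6,0],[8,-12.8,0],[9.8,-15.8,0]],"turn":[[0,0,0],[0,0,0],[0,0,0],[0,0,0],[0,0,0]],"gripper":[0,0,0,0,0]}' 30
python3 -m crank '{"travel":[[2,-3.2,0],[4,-6.4,0],[6,-9.6,0],[8,-12.8,0],[9.8,-15.8,0]],"turn":[[0,0,0],[0,0,0],[0,0,0],[0,0,0],[0,0,0]],"gripper":[0,0,0,0,0]}'
python3 -m crank '{"travel":[[2,-3.2,0],[4,-6.4,0],[6,-9.6,0],[8,-12.8,0],[9.8,-15.8,0]],"turn":[[0,0,0],[0,0,0],[0,0,0],[0,0,0],[0,0,0]],"gripper":[0,0,0,0,0]}'
python3 -m crank '{"travel":[[2,-3.2,0],[4,-6.4,0],[6,-9.6,0],[8,-12.8,0],[9.8,-15.8,0]],"turn":[[0,0,0],[0,0,0],[0,0,0],[0,0,0],[0,0,0]],"gripper":[0,0,0,0,0]}'
```

```text
clock: 0.8
position: [0.2467, 0.4477, 0.2314]
tool_rot: [3.142, 0.0, 2.902]
force: [0.2, 0.6, 0.7]
grip_width: 0.0857
finger_force: 0.0
clock: 1.3
position: [0.3446, 0.2897, 0.2314]
tool_rot: [3.141, 0.0, 2.902]
force: [0.7, -0.2, -0.2]
grip_width: 0.0854
finger_force: 0.0
clock: 1.8
position: [0.4426, 0.1317, 0.2314]
tool_rot: [3.141, 0.0, 2.902]
force: [1.2, 0.7, -0.5]
grip_width: 0.0855
finger_force: 0.0
clock: 2.3
position: [0.5406, -0.0264, 0.2313]
tool_rot: [-3.142, 0.0, 2.903]
force: [0.7, 1.5, -0.1]
grip_width: 0.0853
finger_force: 0.0
```

```bash
python3 -m crank '{"travel":[[-0.1,0.1,-3.5],[-0.1,0.1,-7],[-0.1,0.1,-10],[-0.1,0.1,-12],[-0.1,0.1,-12.5]],"turn":[[0,0,0],[0,0,0],[0,0,0],[0,0,0],[0,0,0]],"gripper":[0,0,0,0,0]}' 25
python3 -m crank '{"travel":[[0,0,0],[0,0,0],[0,0,0],[0,0,0],[0,0,0]],"turn":[[0,0,0],[0,0,0],[0,0,0],[0,0,0],[0,0,0]],"gripper":[0.3,0.4,0.5,0.6,0.7]}'
python3 -m crank '{"travel":[[0,0,0],[0,0,0],[0,0,0],[0,0,0],[0,0,0]],"turn":[[0,0,0],[0,0,0],[0,0,0],[0,0,0],[0,0,0]],"gripper":[0.8,0.8,0.8,0.8,0.8]}'
python3 - <<'E'
from h import *
cv2.imwrite("pics/g1.png",crop(grab("scene"),190,130,130,130,4))
E
```

```text
clock: 2.8
position: [0.5378, -0.0238, 0.1044]
tool_rot: [-3.141, -0.003, 2.903]
force: [-0.1, 0.4, -0.3]
grip_width: 0.0854
finger_force: 0.0
clock: 3.3
position: [0.5395, -0.0237, 0.1075]
tool_rot: [3.141, 0.002, 2.903]
force: [-1.7, -0.5, 10.1]
grip_width: 0.0386
finger_force: 24.0
clock: 3.8
position: [0.5395, -0.0237, 0.1075]
tool_rot: [3.141, 0.002, 2.903]
force: [-1.6, 0.3, 10.3]
grip_width: 0.0388
finger_force: 24.0
```

View pics/g1.png

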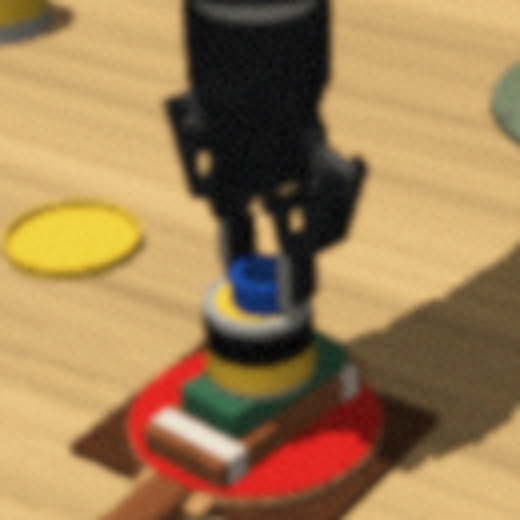

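The tape is gripped squarely between the pads, and the rest of the stack hasn't moved.

```bash
python3 -m crank '{"travel":[[0,0,1],[0,0,2.5],[0,0,4.5],[0,0,6.5],[0,0,8]],"turn":[[0,0,0],[0,0,0],[0,0,0],[0,0,0],[0,0,0]],"gripper":[0.8,0.8,0.8,0.8,0.8]}'
python3 -m crank '{"travel":[[0.6,-2.8,0],[1.2,-5.6,0],[1.8,-8.4,0],[2.4,-11.2,0],[3.1,-14.2,0]],"turn":[[0,0,0],[0,0,0],[0,0,0],[0,0,0],[0,0,0]],"gripper":[0.8,0.8,0.8,0.8,0.8]}'
python3 -m crank '{"travel":[[0.6,-2.8,0],[1.2,-5.6,0],[1.8,-8.4,-2],[2.4,-11.2,-5],[3.1,-14.2,-8]],"turn":[[0,0,0],[0,0,0],[0,0,0],[0,0,0],[0,0,0]],"gripper":[0.8,0.8,0.8,0.8,0.8]}'
python3 -m crank '{"travel":[[0,0,0],[0,0,-1],[0,0,-2],[0,0,-2.5],[0,0,-2.5]],"turn":[[0,0,0],[0,0,0],[0,0,0],[0,0,0],[0,0,0]],"gripper":[0.8,0.8,0.8,0.8,0.8]}'
python3 - <<'E'
from h import *
t=grab("top");s=grab("scene")
im=np.zeros((400,800,3),np.uint8);im[:,:400]=crop(t,360,110,100,100,4);im[:,400:]=crop(s,100,130,100,100,4)
cv2.imwrite("pics/g2.png",im);print(bot.observe()["position"])
E
```

```text
clock: 4.35
position: [0.5392, -0.0238, 0.1885]
tool_rot: [3.141, 0.002, 2.903]
force: [-0.9, 0.5, -0.1]
grip_width: 0.0384
finger_force: 25.4
clock: 4.85
position: [0.5701, -0.1667, 0.1875]
tool_rot: [3.141, 0.001, 2.903]
force: [0.9, -0.1, 0.7]
grip_width: 0.0385
finger_force: 25.4
clock: 5.35
position: [0.6015, -0.3088, 0.1068]
tool_rot: [-3.142, 0.002, 2.903]
force: [1.0, 0.4, -0.2]
grip_width: 0.0386
finger_force: 25.4
clock: 5.85
position: [0.6009, -0.3068, 0.081]
tool_rot: [3.141, -0.001, 2.904]
force: [0.9, 0.3, 0.1]
grip_width: 0.0391
finger_force: 25.5
[ 0.60120277 -0.30736453  0.08184153]
```

View pics/g2.png

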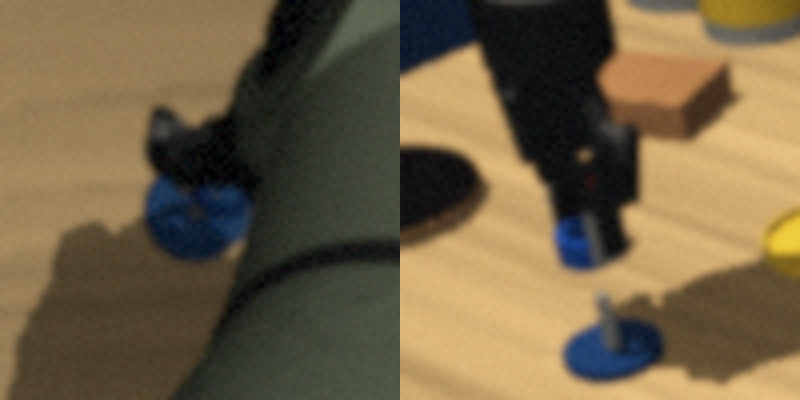

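Scene view: the tape's left edge is at crop (555,242) and the post tip at (603,296). I check these against projections.

```bash
python3 - <<'E'
from h import *
s=grab("scene"); p=bot.observe()["position"];zb=p[2]-.0035
c=lambda q:(400+4*(q[0]-100),4*(q[1]-130))
for z in(zb,zb+.019):
  P=np.array([c(proj(s,[p[0]+.02*np.cos(a),p[1]+.02*np.sin(a),z])) for a in np.linspace(0,6.28,200)]);print("u",P[:,0].min(),P[:,0].max(),"v",P[:,1].min(),P[:,1].max())
print("post tip if at tcp xy",c(proj(s,[p[0],p[1],.048])),"foot ctr",c(proj(s,[p[0],p[1],.008])))
for q in mask(s,(95,120,40),(125,255,255),(130,180,170,200))[:1]: print("tape px bbox",[c(x) for x in(q.min(0),q.max(0))])
print("tip world",ray(s,100+(603-400)/4,130+297/4,.048))
E
```

```text
u 560.0782450869981 626.6205468468073 v 237.08638388399913 270.31364876592625
u 553.8218723500811 621.1437695065523 v 210.9084709809008 243.57570819253283
post tip if at tcp xy (np.float64(602.6249430340584), np.float64(294.61889524907554)) foot ctr (np.float64(614.1620909884109), np.float64(346.6972695203028))
tape px bbox [(np.float64(556.5), np.float64(213.5)), (np.float64(588.5), np.float64(263.5))]
tip world [ 0.60309038 -0.30525695  0.048     ]
```

```bash
python3 -m crank '{"travel":[[0.1,0.1,-1.6],[0.1,0.1,-3.2],[0.1,0.1,-4.8],[0.1,0.1,-6.2],[0.1,0.1,-6.9]],"turn":[[0,0,0],[0,0,0],[0,0,0],[0,0,0],[0,0,0]],"gripper":[0.8,0.8,0.8,0.8,0.8]}'
python3 -m crank '{"travel":[[0,0,0],[0,0,0],[0,0,0],[0,0,0],[0,0,0]],"turn":[[0,0,0],[0,0,0],[0,0,0],[0,0,0],[0,0,0]],"gripper":[0.8,0.8,0.4,0.2,0]}'
python3 -m crank '{"travel":[[0,0,0.5],[0,0,2],[0,0,4],[0,0,7],[0,0,10]],"turn":[[0,0,0],[0,0,0],[0,0,0],[0,0,0],[0,0,0]],"gripper":[0,0,0,0,0]}'
python3 -m crank '{"travel":[[0,2,3],[-1.2,6,6],[-2.4,10,6],[-3.6,14,6],[-4.8,18,6]],"turn":[[0,0,0],[0,0,0],[0,0,0],[0,0,0],[0,0,0]],"gripper":[0,0,0,0,0]}'
python3 - <<'E'
from h import *
t=grab("top");s=grab("scene")
im=np.zeros((400,800,3),np.uint8);im[:,:400]=crop(t,360,110,100,100,4);im[:,400:]=crop(s,100,150,100,100,4)
cv2.imwrite("pics/g3.png",im)
E
```

```text
clock: 6.5
position: [0.6011, -0.3065, 0.0104]
tool_rot: [3.141, -0.002, 2.903]
force: [-6.6, 6.0, 31.5]
grip_width: 0.0385
finger_force: 28.7
clock: 7.0
position: [0.602, -0.3068, 0.0124]
tool_rot: [-3.142, 0.0, 2.903]
force: [-0.4, 1.1, -0.5]
grip_width: 0.078
finger_force: 0.0
clock: 7.5
position: [0.6018, -0.3068, 0.1145]
tool_rot: [-3.141, 0.0, 2.903]
force: [0.2, -0.6, -0.1]
grip_width: 0.0854
finger_force: 0.0
clock: 8.0
position: [0.5534, -0.1253, 0.1738]
tool_rot: [3.141, 0.002, 2.903]
force: [1.5, 0.5, 1.2]
grip_width: 0.0856
finger_force: 0.0
```

View pics/g3.png

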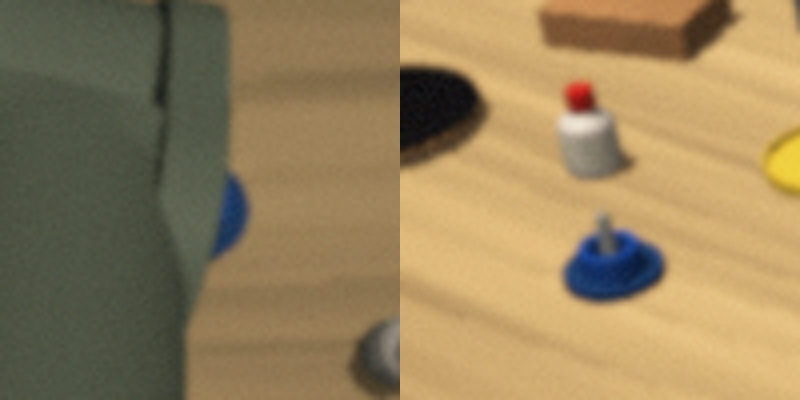

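The tape roll lies on the spindle foot with the post through it, at crop (605,255). The cleaner bottle still stands at (588,140). Next is the tin.

```bash
python3 -m crank '{"travel":[[-0.2,2,0],[-0.4,4.5,0],[-0.7,7,-1],[-0.9,9,-3],[-0.9,9.8,-4.5]],"turn":[[0,0,0],[0,0,0],[0,0,0],[0,0,0],[0,0,0]],"gripper":[0,0,0,0,0]}'
python3 -m crank '{"travel":[[0,0,0],[0,0,0],[0,0,0],[0,0,0],[0,0,0]],"turn":[[0,0,0],[0,0,0],[0,0,0],[0,0,0],[0,0,0]],"gripper":[0,0,0,0,0]}'
python3 - <<'E'
from h import *
s=grab("scene"); cv2.imwrite("pics/g4.png",crop(s,195,140,110,110,5))
print(bot.observe()["position"])
c=lambda q:(5*(q[0]-195),5*(q[1]-140))
for z in(.056,.104):
  P=np.array([c(proj(s,[.544+.031*np.cos(a),-.028+.031*np.sin(a),z])) for a in np.linspace(0,6.28,200)]);print(z,"u",P[:,0].min(),P[:,0].max(),"v",P[:,1].min(),P[:,1].max())
E
```

```text
clock: 8.6
position: [0.5449, -0.0267, 0.1277]
tool_rot: [3.141, 0.001, 2.905]
force: [0.4, 0.1, 0.1]
grip_width: 0.0855
finger_force: 0.0
clock: 9.1
position: [0.5451, -0.0292, 0.1278]
tool_rot: [3.141, 0.001, 2.902]
force: [0.4, -0.3, -0.2]
grip_width: 0.0857
finger_force: 0.0
[ 0.5450428  -0.02913386  0.12771791]
0.056 u 232.05151407646596 366.3939773726085 v 373.5655942882613 451.2996592264318
0.104 u 225.78573064135668 364.20577539852104 v 287.60491946802546 362.5058927919473
```

View pics/g4.png

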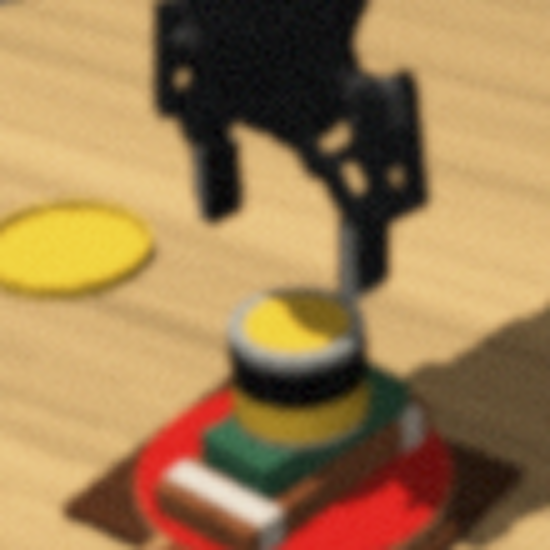

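The tin top spans crop u 228–368 and v 286–365, within 2 mm of the prediction, and the open fingers straddle it. I descend and grip.

```bash
python3 -m crank '{"travel":[[-0.1,0.2,-1.5],[-0.1,0.2,-3],[-0.1,0.2,-4.5],[-0.1,0.2,-5.4],[-0.1,0.2,-5.7]],"turn":[[0,0,0],[0,0,0],[0,0,0],[0,0,0],[0,0,0]],"gripper":[0,0,0,0,0]}' 40
python3 -m crank '{"travel":[[0,0,0],[0,0,0],[0,0,0],[0,0,0],[0,0,0]],"turn":[[0,0,0],[0,0,0],[0,0,0],[0,0,0],[0,0,0]],"gripper":[0.05,0.1,0.15,0.2,0.3]}'
python3 -m crank '{"travel":[[0,0,0],[0,0,0],[0,0,0],[0,0,0],[0,0,0]],"turn":[[0,0,0],[0,0,0],[0,0,0],[0,0,0],[0,0,0]],"gripper":[0.5,0.5,0.5,0.5,0.5]}'
```

```text
clock: 9.65
position: [0.5435, -0.0269, 0.0696]
tool_rot: [-3.141, -0.001, 2.903]
force: [0.5, 0.1, 0.8]
grip_width: 0.0857
finger_force: 0.0
clock: 10.15
position: [0.544, -0.0269, 0.0708]
tool_rot: [3.142, 0.0, 2.903]
force: [-2.5, 0.1, 9.4]
grip_width: 0.0609
finger_force: 41.2
clock: 10.65
position: [0.544, -0.0269, 0.0709]
tool_rot: [3.141, 0.001, 2.903]
force: [-2.6, -0.5, 9.0]
grip_width: 0.0607
finger_force: 41.5
```

```bash
python3 -m crank '{"travel":[[0,0,0.7],[0,0,1.7],[0,0,3],[0,0,4.3],[0,0,5]],"turn":[[0,0,0],[0,0,0],[0,0,0],[0,0,0],[0,0,0]],"gripper":[0.5,0.5,0.5,0.5,0.5]}'
python3 -m crank '{"travel":[[-0.7,-1.4,0],[-1.8,-3.6,0],[-3,-6,0],[-4.4,-8.8,0],[-5.8,-11.6,0]],"turn":[[0,0,0],[0,0,0],[0,0,0],[0,0,0],[0,0,0]],"gripper":[0.5,0.5,0.5,0.5,0.5]}'
python3 -m crank '{"travel":[[-1.4,-2.8,0],[-2.8,-5.6,0],[-4.2,-8.4,0],[-5.6,-11.2,0],[-6.6,-13.3,0]],"turn":[[0,0,0],[0,0,0],[0,0,0],[0,0,0],[0,0,0]],"gripper":[0.5,0.5,0.5,0.5,0.5]}'
python3 -m crank '{"travel":[[0,0,0],[0,0,-1.5],[0,0,-3.5],[0,0,-5.5],[0,0,-6]],"turn":[[0,0,0],[0,0,0],[0,0,0],[0,0,0],[0,0,0]],"gripper":[0.5,0.5,0.5,0.5,0.5]}'
python3 - <<'E'
from h import *
s=grab("scene"); cv2.imwrite("pics/g5.png",crop(s,150,110,110,110,5))
p=bot.observe()["position"];print(p)
c=lambda q:(5*(q[0]-150),5*(q[1]-110));z0=p[2]-.0145
for z in(z0,z0+.048):
  P=np.array([c(proj(s,[p[0]+.031*np.cos(a),p[1]+.031*np.sin(a),z])) for a in np.linspace(0,6.28,200)]);print(z,"u",P[:,0].min(),P[:,0].max(),"v",P[:,1].min(),P[:,1].max())
P=np.array([c(proj(s,[p[0]+.05*np.cos(a),p[1]+.05*np.sin(a),.01])) for a in np.linspace(0,6.28,200)]);print("dish if under tcp u",P[:,0].min(),P[:,0].max(),"v",P[:,1].min(),P[:,1].max())
E
```

```text
clock: 11.15
position: [0.5444, -0.0267, 0.1221]
tool_rot: [3.141, 0.002, 2.903]
force: [0.7, 0.2, -2.8]
grip_width: 0.0608
finger_force: 44.1
clock: 11.65
position: [0.4848, -0.1441, 0.1204]
tool_rot: [-3.141, -0.0, 2.903]
force: [0.5, 0.4, -2.6]
grip_width: 0.0609
finger_force: 44.1
clock: 12.15
position: [0.418, -0.2778, 0.1204]
tool_rot: [-3.141, -0.0, 2.901]
force: [0.2, -0.0, -2.0]
grip_width: 0.0608
finger_force: 44.1
clock: 12.65
position: [0.4189, -0.2751, 0.0588]
tool_rot: [3.141, -0.003, 2.903]
force: [0.5, -0.4, -1.9]
grip_width: 0.0609
finger_force: 44.4
[ 0.41901287 -0.275224    0.05904889]
0.04454889335157454 u 230.28295640405887 340.807305449615 v 313.73891502033473 366.68363040389113
0.09254889335157454 u 219.6097940990552 332.9084762958297 v 238.63426998070963 289.20729316125505
dish if under tcp u 204.06163573101267 379.3000362698251 v 349.9338570107874 437.8802256483094
```

View pics/g5.png

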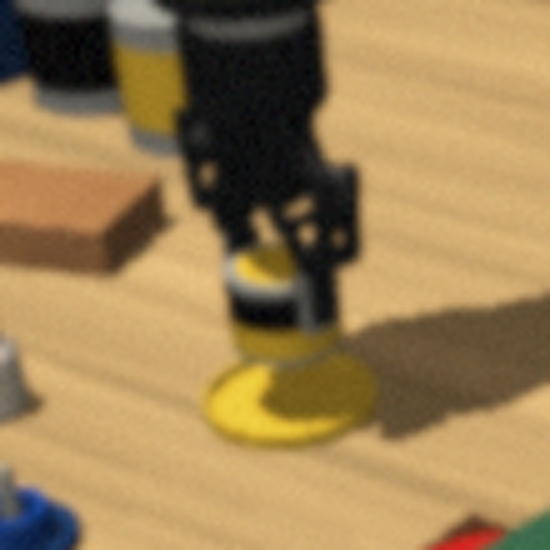

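The tin hangs upright at crop (285,305), over the dish spanning u 204–378 and v 350–445, which matches the prediction. I lower it gently.

```bash
python3 -m crank '{"travel":[[0,0,-1],[0,0,-2],[0,0,-3],[0,0,-3.5],[0,0,-3.7]],"turn":[[0,0,0],[0,0,0],[0,0,0],[0,0,0],[0,0,0]],"gripper":[0.5,0.5,0.5,0.5,0.5]}'
python3 -m crank '{"travel":[[0,0,0],[0,0,-0.1],[0,0,-0.2],[0,0,-0.3],[0,0,-0.3]],"turn":[[0,0,0],[0,0,0],[0,0,0],[0,0,0],[0,0,0]],"gripper":[0.5,0.5,0.5,0.5,0.5]}'
```

```text
clock: 13.2
position: [0.4196, -0.2757, 0.0227]
tool_rot: [3.141, -0.001, 2.903]
force: [-0.2, 0.2, -1.2]
grip_width: 0.0609
finger_force: 44.4
clock: 13.7
position: [0.4199, -0.2757, 0.0203]
tool_rot: [-3.142, 0.0, 2.903]
force: [-0.4, 0.2, -2.6]
grip_width: 0.0612
finger_force: 44.4
```

```bash
python3 -m crank '{"travel":[[0,0,-0.1],[0,0,-0.15],[0,0,-0.15],[0,0,-0.15],[0,0,-0.15]],"turn":[[0,0,0],[0,0,0],[0,0,0],[0,0,0],[0,0,0]],"gripper":[0.5,0.5,0.5,0.5,0.5]}' 20
python3 -m crank '{"travel":[[0,0,0],[0,0,0],[0,0,0],[0,0,0],[0,0,0]],"turn":[[0,0,0],[0,0,0],[0,0,0],[0,0,0],[0,0,0]],"gripper":[0.25,0.2,0.1,0,0]}'
python3 -m crank '{"travel":[[0,0,0.5],[0,0,2],[0,0,4],[0,0,7],[0,0,10]],"turn":[[0,0,0],[0,0,0],[0,0,0],[0,0,0],[0,0,0]],"gripper":[0,0,0,0,0]}'
python3 -m crank '{"travel":[[0,0,3],[-1,3,6],[-1,7,6],[-1,11,6],[-1,15,6]],"turn":[[0,0,0],[0,0,0],[0,0,0],[0,0,0],[0,0,0]],"gripper":[0,0,0,0,0]}'
python3 -m crank '{"travel":[[0,4,0],[0,8,0],[0,12,0],[0,16,0],[0,20,0]],"turn":[[0,0,0],[0,0,0],[0,0,0],[0,0,0],[0,0,0]],"gripper":[0,0,0,0,0]}'
python3 - <<'E'
from h import *
t=grab("top");s=grab("scene")
im=np.zeros((500,800,3),np.uint8);im[:,:400]=crop(t,250,130,100,125,4);im[:,400:]=crop(s,185,150,100,125,4)
cv2.imwrite("pics/g6.png",im)
for c in mask(s,(0,0,0),(180,255,255),(0,0,2,2)): pass
def show(n,fn,f,lo,hi,box,z):
    for c in mask(f,lo,hi,box)[:2]: print(n,fn(world(f,c,z)))
show("green",rect,t,(60,70,30),(95,255,255),(270,150,325,225),.056)
show("white",rect,t,(0,0,110),(180,80,255),(270,150,325,225),.036)
show("sgreen",rect,s,(60,70,30),(95,255,255),(210,190,310,260),.056)
show("swhite",rect,s,(0,0,120),(180,80,255),(210,190,310,260),.036)
E
```

```text
clock: 14.2
position: [0.4199, -0.2757, 0.0189]
tool_rot: [3.142, 0.0, 2.903]
force: [-1.9, 1.9, 4.8]
grip_width: 0.061
finger_force: 44.9
clock: 14.7
position: [0.4199, -0.2757, 0.0188]
tool_rot: [-3.142, -0.0, 2.903]
force: [-0.4, -0.2, -0.8]
grip_width: 0.0854
finger_force: 0.0
clock: 15.2
position: [0.4195, -0.2756, 0.12]
tool_rot: [3.141, -0.001, 2.903]
force: [0.0, 0.3, 0.9]
grip_width: 0.0854
finger_force: 0.0
clock: 15.7
position: [0.4096, -0.1244, 0.1794]
tool_rot: [3.141, 0.001, 2.902]
force: [1.0, 0.2, 0.7]
grip_width: 0.0852
finger_force: 0.0
clock: 16.2
position: [0.4096, 0.0758, 0.1793]
tool_rot: [3.141, 0.001, 2.903]
force: [1.0, 0.1, 1.1]
grip_width: 0.0853
finger_force: 0.0
green (array([536.7, -29.5]), 92.4, 39.2, -10.8)
white (array([592.4, -40. ]), 59.7, 16.8, 82.1)
white (array([490., -49.]), 16.6, 14.3, -9.7)
sgreen (array([547.5, -22.9]), 101.5, 52.0, -9.8)
swhite (array([590. , -38.2]), 64.1, 18.8, 79.9)
swhite (array([497. ,   1.8]), 16.4, 9.1, 6.0)
```

View pics/g6.png

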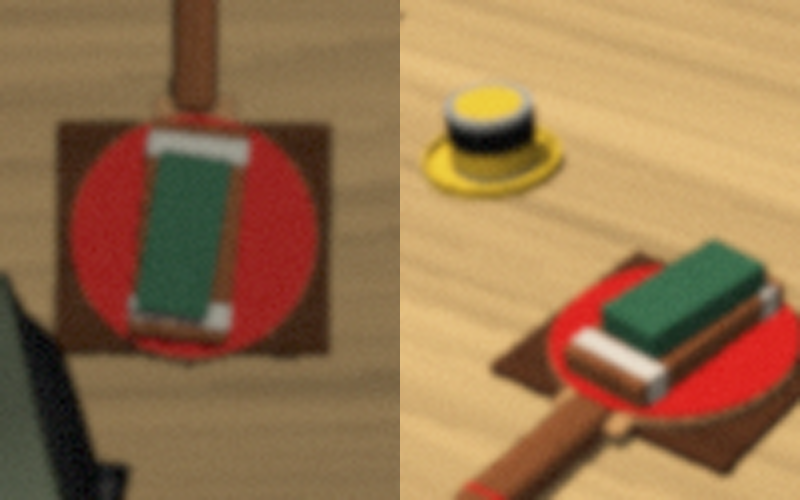

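The tin stands upright in the dish at crop (490,130). The block is at (183,235) in the top crop, with its long axis at about −10.8°. I grasp the block next.

```bash
python3 -m crank '{"travel":[[2.6,-2.1,0],[5.2,-4.2,0],[7.8,-6.3,0],[10.4,-8.4,0],[12.9,-10.4,0]],"turn":[[0,0,1],[0,0,2],[0,0,3],[0,0,3],[0,0,3]],"gripper":[0,0,0,0,0]}' 80
python3 -m crank '{"travel":[[0,0,-2.5],[0,0,-5],[0,0,-7.5],[0,0,-9.5],[0,0,-10.5]],"turn":[[0,0,0],[0,0,0],[0,0,0],[0,0,0],[0,0,0]],"gripper":[0,0,0,0,0]}'
python3 -m crank '{"travel":[[0,0,-1],[0,0,-2],[0,0,-2.8],[0,0,-3.2],[0,0,-3.2]],"turn":[[0,0,0],[0,0,0],[0,0,0],[0,0,0],[0,0,0]],"gripper":[0,0,0,0,0]}'
python3 - <<'E'
from h import *
s=grab("scene"); cv2.imwrite("pics/g7.png",crop(s,195,140,120,120,5))
p=bot.observe();print(p["position"],p["tool_rot"])
E
```

```text
clock: 16.8
position: [0.5397, -0.0314, 0.1791]
tool_rot: [-3.141, 0.0, 2.955]
force: [-0.4, 0.8, 0.1]
grip_width: 0.0853
finger_force: 0.0
clock: 17.3
position: [0.5381, -0.0302, 0.0725]
tool_rot: [-3.141, -0.002, 2.955]
force: [0.3, 0.5, 1.0]
grip_width: 0.0854
finger_force: 0.0
clock: 17.8
position: [0.5387, -0.0298, 0.0415]
tool_rot: [-3.141, -0.0, 2.955]
force: [0.1, 0.2, 0.8]
grip_width: 0.0854
finger_force: 0.0
[ 0.53889467 -0.02978591  0.04185958] [-3.14154684e+00 -1.32840401e-05  2.95505653e+00]
```

View pics/g7.png

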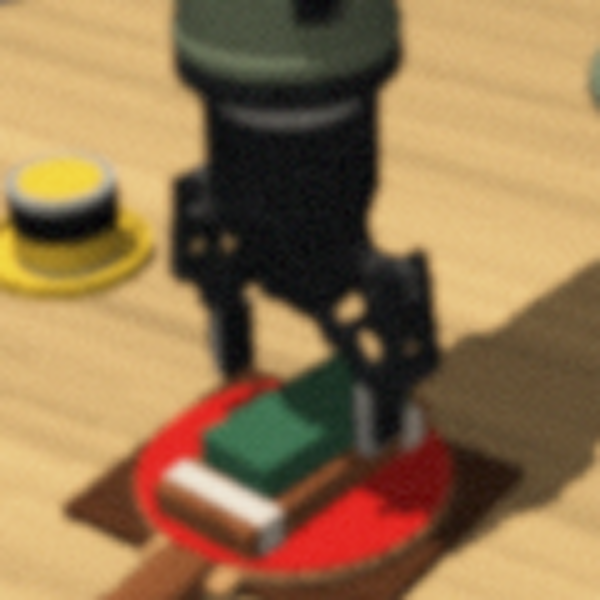

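Both open fingers straddle the block, clear of the bat, with the right fingertip at crop (385,430). I close and lift.

```bash
python3 -m crank '{"travel":[[0,0.1,0],[0,0.1,0],[0,0.1,0],[0,0.1,0],[0,0.1,0]],"turn":[[0,0,0],[0,0,0],[0,0,0],[0,0,0],[0,0,0]],"gripper":[0.1,0.2,0.3,0.4,0.45]}' 60
python3 -m crank '{"travel":[[0,0,0],[0,0,0],[0,0,0],[0,0,0],[0,0,0]],"turn":[[0,0,0],[0,0,0],[0,0,0],[0,0,0],[0,0,0]],"gripper":[0.7,0.7,0.7,0.7,0.7]}'
python3 -m crank '{"travel":[[0,0,0.2],[0,0,0.8],[0,0,1.8],[0,0,3],[0,0,4]],"turn":[[0,0,0],[0,0,0],[0,0,0],[0,0,0],[0,0,0]],"gripper":[0.7,0.7,0.7,0.7,0.7]}'
python3 -m crank '{"travel":[[0,0,1],[0,0,2.5],[0,0,4],[0,0,5.5],[0,0,6]],"turn":[[0,0,0],[0,0,0],[0,0,0],[0,0,0],[0,0,0]],"gripper":[0.7,0.7,0.7,0.7,0.7]}'
python3 - <<'E'
from h import *
s=grab("scene"); cv2.imwrite("pics/g8.png",crop(s,195,120,120,120,5))
p=bot.observe();print(p["position"],p["tool_rot"],p["qpos"])
E
```

```text
clock: 18.35
position: [0.5389, -0.0288, 0.0419]
tool_rot: [-3.142, 0.0, 2.955]
force: [-0.7, -0.3, 0.5]
grip_width: 0.0471
finger_force: 0.0
clock: 18.85
position: [0.5389, -0.029, 0.0422]
tool_rot: [-3.142, 0.0, 2.955]
force: [-2.8, -1.5, 10.3]
grip_width: 0.0426
finger_force: 60.7
clock: 19.35
position: [0.5391, -0.0288, 0.0832]
tool_rot: [3.141, 0.001, 2.955]
force: [-0.4, 0.6, -5.6]
grip_width: 0.0422
finger_force: 62.0
clock: 19.85
position: [0.5395, -0.0288, 0.1436]
tool_rot: [3.141, 0.002, 2.955]
force: [0.3, 0.5, -6.4]
grip_width: 0.0423
finger_force: 62.1
[ 0.53947311 -0.02873961  0.14351949] [3.14104483e+00 2.14742313e-03 2.95507251e+00] [-0.15596708  0.50783796  0.13493378  1.91267029 -0.09887644  0.72516452
  1.4203426 ]
```

View pics/g8.png

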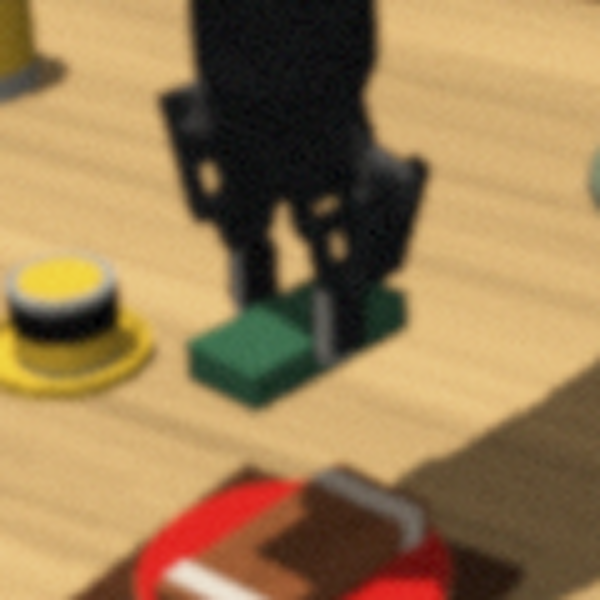

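The block is held level: the top-face corners are at crop (190,350) left, (257,386) near and (407,293) right. Next I find its offset from the TCP.

```bash
python3 - <<'E'
from h import *
s=grab("scene"); p=bot.observe()["position"]
L,N,R=[ray(s,195+a/5,120+b/5,p[2]+.014) for a,b in((190,350),(257,386),(407,293))]
print(p,(L+R)/2-p,np.linalg.norm(L-N),np.linalg.norm(R-N))
print("predict top ctr px if centred", [5*(np.array(proj(s,[p[0]+sx,p[1]+sy,p[2]+.014]))-[195,120]) for sx,sy in ((.0472-.0041,-.009-.0216),(.0472+.0041,-.009+.0216),(-.0472+.0041,.009+.0216))])
E
python3 -m crank '{"travel":[[0.7,2.5,0],[1.4,5.5,0],[2.1,9,0],[2.8,12.5,0],[3.5,16,0]],"turn":[[0,0,-6],[0,0,-12],[0,0,-18],[0,0,-24],[0,0,-30]],"gripper":[0.7,0.7,0.7,0.7,0.7]}'
python3 -m crank '{"travel":[[0.7,3.7,0],[1.4,7.4,0],[2.1,11,0],[2.8,14.6,0],[3.4,17.6,0]],"turn":[[0,0,-7],[0,0,-14],[0,0,-21],[0,0,-28],[0,0,-33]],"gripper":[0.7,0.7,0.7,0.7,0.7]}'
python3 -m crank '{"travel":[[0,1,0],[0,1,-1.5],[0,1,-3.5],[0,1,-5],[0,1,-5.5]],"turn":[[0,0,-3],[0,0,-3],[0,0,-3],[0,0,-3],[0,0,-3]],"gripper":[0.7,0.7,0.7,0.7,0.7]}'
python3 - <<'E'
from h import *
s=grab("scene"); cv2.imwrite("pics/g9.png",crop(s,335,210,120,150,4))
o=bot.observe();p=o["position"];print(p,np.degrees(o["tool_rot"]))
def show(f,lo,hi,box,z):
    for c in mask(f,lo,hi,box)[:2]: print("mat",rect(world(f,c,z)))
c=lambda q:np.round(4*(np.array(q)-[335,210]))
y=o["tool_rot"][2];a=np.array([np.cos(y),np.sin(y)]);b=np.array([-a[1],a[0]])
for L,W,z,n in((.048,.022,p[2]+.014,"block top"),(.0625,.0375,.003,"mat")):
  print(n,[c(proj(s,[*(p[:2]+i*L*a+j*W*b),z])).tolist() for i,j in((1,1),(1,-1),(-1,-1),(-1,1))])
E
```

```text
[ 0.53917003 -0.02871627  0.14255459] [0.00158094 0.00422112 0.014     ] 0.042298631329144964 0.09925812845466632
predict top ctr px if centred [array([178.9927384 , 342.09530386]), array([250.93596989, 377.44122893]), array([406.42878518, 292.58938418])]
clock: 20.45
position: [0.5735, 0.1326, 0.1409]
tool_rot: [-3.14, -0.001, 2.427]
force: [0.8, 0.9, -6.1]
grip_width: 0.0425
finger_force: 62.3
clock: 20.95
position: [0.6072, 0.3097, 0.1405]
tool_rot: [-3.14, 0.0, 1.852]
force: [0.5, -0.0, -5.9]
grip_width: 0.0428
finger_force: 62.3
clock: 21.45
position: [0.6068, 0.3157, 0.0841]
tool_rot: [-3.138, 0.001, 1.803]
force: [0.1, -0.3, -5.8]
grip_width: 0.0421
finger_force: 62.5
[0.60710076 0.31599733 0.08446901] [-1.79841253e+02  6.03924736e-02  1.03302354e+02]
block top [[365.0, 263.0], [365.0, 332.0], [132.0, 284.0], [144.0, 219.0]]
mat [[357.0, 395.0], [356.0, 519.0], [71.0, 451.0], [94.0, 338.0]]
```

View pics/g9.png

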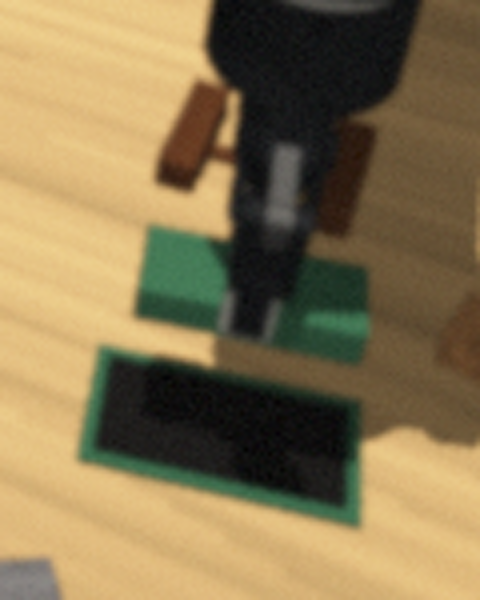

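The block hangs at crop (250,290) and the mat outline spans (79,347)–(360,525). Both are shifted by the same (+5,+7) px from the prediction, so they are aligned to about 1 mm and I lower it.

```bash
python3 -m crank '{"travel":[[0.1,0.1,-1.5],[0.1,0.1,-3.5],[0.1,0.1,-5.5],[0.1,0.1,-6.5],[0.1,0.1,-7]],"turn":[[0,0,0],[0,0,0],[0,0,0],[0,0,0],[0,0,0]],"gripper":[0.7,0.7,0.7,0.7,0.7]}'
python3 -m crank '{"travel":[[0,0,-0.1],[0,0,-0.2],[0,0,-0.3],[0,0,-0.4],[0,0,-0.4]],"turn":[[0,0,0],[0,0,0],[0,0,0],[0,0,0],[0,0,0]],"gripper":[0.7,0.7,0.7,0.7,0.7]}'
```

```text
clock: 22.0
position: [0.6087, 0.318, 0.0159]
tool_rot: [-3.141, 0.0, 1.803]
force: [-0.1, 0.2, -5.9]
grip_width: 0.0424
finger_force: 62.5
clock: 22.5
position: [0.6089, 0.3183, 0.013]
tool_rot: [3.141, -0.0, 1.803]
force: [-0.2, -0.5, -5.9]
grip_width: 0.0424
finger_force: 62.5
```

```bash
python3 -m crank '{"travel":[[-0.05,-0.1,-0.1],[-0.1,-0.15,-0.2],[-0.1,-0.15,-0.3],[-0.1,-0.15,-0.35],[-0.1,-0.15,-0.4]],"turn":[[0,0,0],[0,0,0],[0,0,0],[0,0,0],[0,0,0]],"gripper":[0.7,0.7,0.7,0.7,0.7]}'
```

```text
clock: 23.0
position: [0.6078, 0.3167, 0.0093]
tool_rot: [-3.141, -0.0, 1.803]
force: [-6.5, -2.9, 12.1]
grip_width: 0.0427
finger_force: 64.6
```

```bash
python3 -m crank '{"travel":[[0,0,0],[0,0,0],[0,0,0],[0,0,0],[0,0,0]],"turn":[[0,0,0],[0,0,0],[0,0,0],[0,0,0],[0,0,0]],"gripper":[0.4,0.3,0.2,0,0]}' 30
python3 -m crank '{"travel":[[0,0,0.5],[0,0,2],[0,0,5],[0,0,8],[0,0,12]],"turn":[[0,0,0],[0,0,0],[0,0,0],[0,0,0],[0,0,0]],"gripper":[0,0,0,0,0]}'
python3 -m crank '{"travel":[[-2,-2,2],[-5,-4,4],[-8,-6,4],[-11,-8,4],[-14,-10,4]],"turn":[[0,0,7],[0,0,14],[0,0,21],[0,0,28],[0,0,35]],"gripper":[0,0,0,0,0]}'
python3 -m crank '{"travel":[[-1,-2,0],[-2,-4,0],[-3,-6,0],[-4,-8,0],[-5,-10,0]],"turn":[[0,0,7],[0,0,14],[0,0,21],[0,0,28],[0,0,31]],"gripper":[0,0,0,0,0]}'
python3 - <<'E'
from h import *
t=grab("top");s=grab("scene")
im=np.zeros((500,800,3),np.uint8);im[:,:400]=crop(t,250,130,100,125,4);im[:400,400:]=crop(t,120,130,100,100,4)
cv2.imwrite("pics/g10.png",im)
def show(n,fn,f,lo,hi,box,z):
    for c in mask(f,lo,hi,box)[:3]: print(n,fn(world(f,c,z)))
show("white",rect,t,(0,0,105),(180,90,255),(270,150,325,225),.036)
show("swhite",rect,s,(0,0,120),(180,80,255),(210,190,310,260),.036)
show("greenmat",rect,t,(50,60,20),(95,255,255),(120,140,195,195),.023)
show("rackbearers",rect,t,(0,0,0),(180,255,85),(140,220,205,275),.020)
show("srack",rect,s,(0,90,0),(12,255,95),(365,220,440,275),.020)
o=bot.observe();print(o["position"],np.degrees(o["tool_rot"]))
E
```

```text
clock: 23.5
position: [0.6079, 0.3168, 0.0088]
tool_rot: [3.141, -0.0, 1.803]
force: [0.3, -0.9, -0.8]
grip_width: 0.0856
finger_force: 0.0
clock: 24.0
position: [0.6074, 0.3164, 0.1303]
tool_rot: [-3.141, 0.0, 1.803]
force: [-0.6, 0.6, 0.0]
grip_width: 0.0853
finger_force: 0.0
clock: 24.5
position: [0.4668, 0.216, 0.1701]
tool_rot: [3.14, 0.0, 2.419]
force: [0.2, -1.2, -0.4]
grip_width: 0.0852
finger_force: 0.0
clock: 25.0
position: [0.4177, 0.1158, 0.1699]
tool_rot: [3.141, 0.001, 2.96]
force: [0.4, -0.1, 0.5]
grip_width: 0.0856
finger_force: 0.0
white (array([493.1, -26.4]), 60.8, 18.2, 82.4)
white (array([592.2, -40. ]), 60.6, 18.0, 81.7)
swhite (array([590.9, -38.1]), 64.0, 16.7, 80.7)
swhite (array([491.4, -25.8]), 67.0, 17.3, 80.3)
greenmat (array([606.2, 311.3]), 118.9, 70.2, -77.0)
rackbearers (array([405.9, 263.3]), 140.1, 132.6, 88.8)
srack (array([417.3, 322.3]), 79.9, 67.3, -33.8)
srack (array([419.4, 243.5]), 102.2, 26.8, 4.6)
srack (array([432.2, 266.8]), 11.9, 5.8, -85.1)
[0.41709217 0.11429418 0.16987963] [1.79995762e+02 3.03612350e-02 1.69238046e+02]
```

View pics/g10.png

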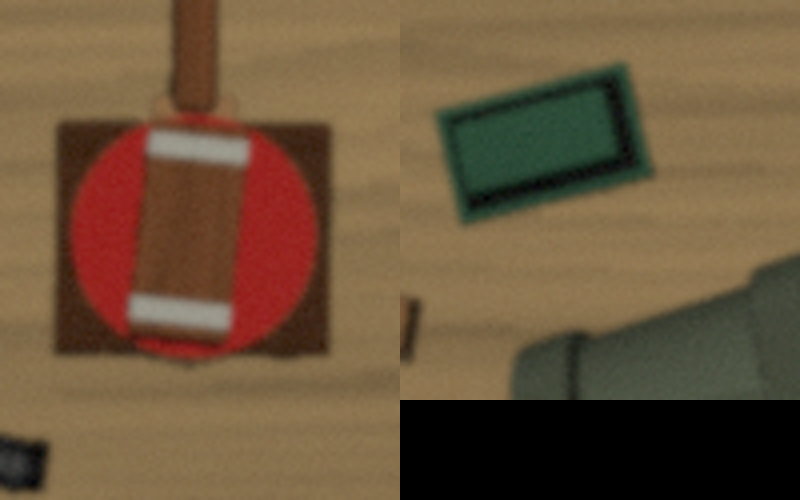

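The block lies in the mat with margins consistent with parallax. The bare board is at crop (190,230), and its two bands give a centre near (0.543, −0.0325) and a yaw of about −7.6°. I grasp the board.

```bash
python3 -m crank '{"travel":[[2.5,-3,0],[5,-6,0],[7.5,-9,0],[10,-12,0],[12.5,-14.9,0]],"turn":[[0,0,1],[0,0,2],[0,0,3],[0,0,3.2],[0,0,3.2]],"gripper":[0,0,0,0,0]}' 50
python3 -m crank '{"travel":[[0,0,-2.5],[0,0,-5],[0,0,-7.5],[0,0,-9.5],[0,0,-11]],"turn":[[0,0,0],[0,0,0],[0,0,0],[0,0,0],[0,0,0]],"gripper":[0,0,0,0,0]}'
python3 -m crank '{"travel":[[0,0,-1],[0,0,-2],[0,0,-2.8],[0,0,-3.4],[0,0,-3.7]],"turn":[[0,0,0],[0,0,0],[0,0,0],[0,0,0],[0,0,0]],"gripper":[0,0,0,0,0]}'
python3 -m crank '{"travel":[[0,0,0],[0,0,0],[0,0,0],[0,0,0],[0,0,0]],"turn":[[0,0,0],[0,0,0],[0,0,0],[0,0,0],[0,0,0]],"gripper":[0,0,0,0,0]}'
python3 - <<'E'
from h import *
s=grab("scene"); cv2.imwrite("pics/g11.png",crop(s,195,140,120,120,5))
p=bot.observe();print(p["position"],np.degrees(p["tool_rot"]))
E
```

```text
clock: 25.6
position: [0.5442, -0.0335, 0.1698]
tool_rot: [3.141, 0.001, 3.01]
force: [1.0, 0.7, 0.9]
grip_width: 0.0853
finger_force: 0.0
clock: 26.1
position: [0.5431, -0.032, 0.0583]
tool_rot: [-3.141, 0.0, 3.01]
force: [0.6, 0.0, -0.4]
grip_width: 0.0856
finger_force: 0.0
clock: 26.6
position: [0.5429, -0.0322, 0.0215]
tool_rot: [-3.142, -0.0, 3.011]
force: [-0.1, -0.3, 0.5]
grip_width: 0.0854
finger_force: 0.0
clock: 27.1
position: [0.543, -0.0322, 0.0219]
tool_rot: [3.142, 0.0, 3.011]
force: [-0.7, -0.1, 0.4]
grip_width: 0.0855
finger_force: 0.0
[ 0.54292603 -0.03224237  0.02192111] [1.79997741e+02 1.18965843e-02 1.72512644e+02]
```

View pics/g11.png

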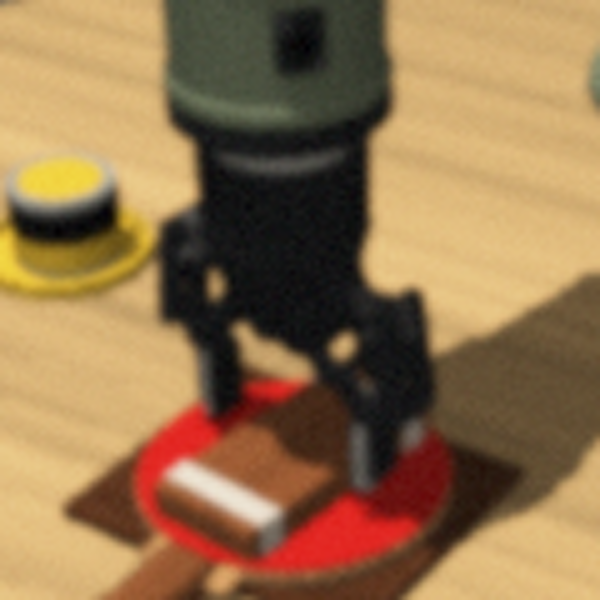

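Both fingers stand clear on each side of the board, with tips at crop (220,410) and (368,480). I close and lift.

```bash
python3 -m crank '{"travel":[[0,0,0],[0,0,0],[0,0,0],[0,0,0],[0,0,0]],"turn":[[0,0,0],[0,0,0],[0,0,0],[0,0,0],[0,0,0]],"gripper":[0.05,0.1,0.15,0.2,0.25]}' 40
python3 -m crank '{"travel":[[0,0,0],[0,0,0],[0,0,0],[0,0,0],[0,0,0]],"turn":[[0,0,0],[0,0,0],[0,0,0],[0,0,0],[0,0,0]],"gripper":[0.35,0.5,0.5,0.5,0.5]}'
python3 -m crank '{"travel":[[0,0,0.2],[0,0,0.8],[0,0,1.8],[0,0,3],[0,0,4]],"turn":[[0,0,0],[0,0,0],[0,0,0],[0,0,0],[0,0,0]],"gripper":[0.5,0.5,0.5,0.5,0.5]}'
python3 -m crank '{"travel":[[0,0,1],[0,0,2.5],[0,0,4],[0,0,5.5],[0,0,6]],"turn":[[0,0,0],[0,0,0],[0,0,0],[0,0,0],[0,0,0]],"gripper":[0.5,0.5,0.5,0.5,0.5]}'
python3 - <<'E'
from h import *
f0=cv2.imread("pics/top0.png")[:,:,::-1]
t=grab("top")
for n,f in(("before",dict(t,pixels=f0)),("now",t)):
  b=mask(f,(0,0,0),(180,255,95),(120,200,220,290))
  for c in b[:2]: print(n,"rack",rect(world(f,c,.02)),"px",c.min(0),c.max(0))
  for hi in(70,80,90,100):
    for c in mask(f,(0,0,0),(180,255,hi),(140,222,205,272))[:3]: print(hi,"rack",rect(world(f,c,.02)))
E
```

```text
clock: 27.65
position: [0.5429, -0.0323, 0.0218]
tool_rot: [-3.142, 0.0, 3.011]
force: [-0.6, 0.0, -0.2]
grip_width: 0.0641
finger_force: 0.0
clock: 28.15
position: [0.5429, -0.0323, 0.022]
tool_rot: [3.142, 0.0, 3.011]
force: [-1.5, -0.3, 6.3]
grip_width: 0.0589
finger_force: 42.1
clock: 28.65
position: [0.5431, -0.0323, 0.0632]
tool_rot: [3.141, 0.001, 3.011]
force: [0.4, 0.3, -1.7]
grip_width: 0.0587
finger_force: 43.6
clock: 29.15
position: [0.5435, -0.0323, 0.1236]
tool_rot: [3.141, 0.002, 3.011]
force: [-0.6, -0.4, -0.9]
grip_width: 0.0591
finger_force: 43.6
before rack (array([407.7, 276.7]), 110.8, 87.2, -86.2) px [146.875 226.625] [193.875 265.625]
before rack (array([493.4, 395. ]), 39.1, 11.9, -11.8) px [119.625 204.125] [124.875 220.125]
70 rack (array([407.6, 276.1]), 105.6, 82.9, -86.0)
80 rack (array([407.7, 276.4]), 107.6, 84.7, -86.2)
90 rack (array([407.7, 276.6]), 109.7, 86.2, -86.2)
100 rack (array([407.6, 276.7]), 111.9, 88.3, -86.1)
now rack (array([407.5, 276.5]), 108.5, 85.8, -85.9) px [147.375 226.875] [193.625 265.125]
now rack (array([493.5, 394.8]), 37.3, 9.5, -11.4) px [119.625 204.625] [124.625 219.625]
70 rack (array([404.7, 312.9]), 81.0, 29.9, 4.9)
70 rack (array([408.6, 260.2]), 80.3, 72.1, 3.8)
80 rack (array([407.4, 276.4]), 105.9, 83.4, -85.8)
90 rack (array([407.6, 276.4]), 107.9, 84.7, -86.0)
100 rack (array([407.5, 276.6]), 109.7, 86.3, -86.1)
```

```bash
python3 -m crank '{"travel":[[-1,2,0],[-2.3,5,0],[-3.7,8.3,0],[-5.1,11.8,0],[-6.5,15.3,0]],"turn":[[0,0,-7],[0,0,-15],[0,0,-23],[0,0,-31],[0,0,-39]],"gripper":[0.5,0.5,0.5,0.5,0.5]}'
python3 -m crank '{"travel":[[-1.4,3.4,0],[-2.8,6.8,0],[-4.2,10.2,0],[-5.6,13.4,0],[-6.8,15.8,0]],"turn":[[0,0,-8],[0,0,-16],[0,0,-24],[0,0,-32],[0,0,-39.6]],"gripper":[0.5,0.5,0.5,0.5,0.5]}'
python3 -m crank '{"travel":[[0,0,0],[0,0,-1.5],[0,0,-3.5],[0,0,-5.5],[0,0,-6]],"turn":[[0,0,0],[0,0,0],[0,0,0],[0,0,0],[0,0,0]],"gripper":[0.5,0.5,0.5,0.5,0.5]}'
python3 -m crank '{"travel":[[0,0,0],[0,0,0],[0,0,0],[0,0,0],[0,0,0]],"turn":[[0,0,0],[0,0,0],[0,0,0],[0,0,0],[0,0,0]],"gripper":[0.5,0.5,0.5,0.5,0.5]}'
python3 - <<'E'
from h import *
s=grab("scene"); cv2.imwrite("pics/g12.png",crop(s,350,170,110,120,5))
o=bot.observe();p=o["position"];print(p,np.degrees(o["tool_rot"]))
c=lambda q:np.round(5*(np.array(q)-[350,170])).tolist()
y=o["tool_rot"][2];a=np.array([np.cos(y),np.sin(y)]);b=np.array([-a[1],a[0]])
for L,W,z,n in((.065,.03,p[2]+.014,"caul top"),(.065,.03,p[2]-.004,"caul bottom"),(.053,.0425,.02,"rack outer top"),(.053,.0425,.0,"rack outer base")):
  print(n,[c(proj(s,[*(p[:2]+i*L*a+j*W*b),z])) for i,j in((1,1),(1,-1),(-1,-1),(-1,1))])
E
```

```text
clock: 29.7
position: [0.477, 0.1218, 0.1215]
tool_rot: [-3.141, -0.0, 2.324]
force: [-0.4, 0.2, -0.3]
grip_width: 0.0584
finger_force: 43.6
clock: 30.2
position: [0.4086, 0.2807, 0.1214]
tool_rot: [-3.141, 0.0, 1.635]
force: [-0.2, -0.1, -0.6]
grip_width: 0.0585
finger_force: 43.6
clock: 30.7
position: [0.4093, 0.2776, 0.0601]
tool_rot: [-3.14, 0.002, 1.64]
force: [-0.3, 0.0, -0.7]
grip_width: 0.0587
finger_force: 43.6
clock: 31.2
position: [0.41, 0.279, 0.0622]
tool_rot: [3.141, -0.0, 1.639]
force: [1.0, -0.1, -0.8]
grip_width: 0.0588
finger_force: 43.6
[0.40992864 0.27891632 0.06210277] [ 1.79979344e+02 -2.15540391e-02  9.39289236e+01]
caul top [[446.0, 280.0], [424.0, 357.0], [113.0, 274.0], [149.0, 206.0]]
caul bottom [[437.0, 314.0], [415.0, 391.0], [108.0, 307.0], [144.0, 238.0]]
rack outer top [[395.0, 359.0], [361.0, 469.0], [116.0, 398.0], [165.0, 297.0]]
rack outer base [[386.0, 393.0], [352.0, 505.0], [110.0, 432.0], [159.0, 330.0]]
```

View pics/g12.png

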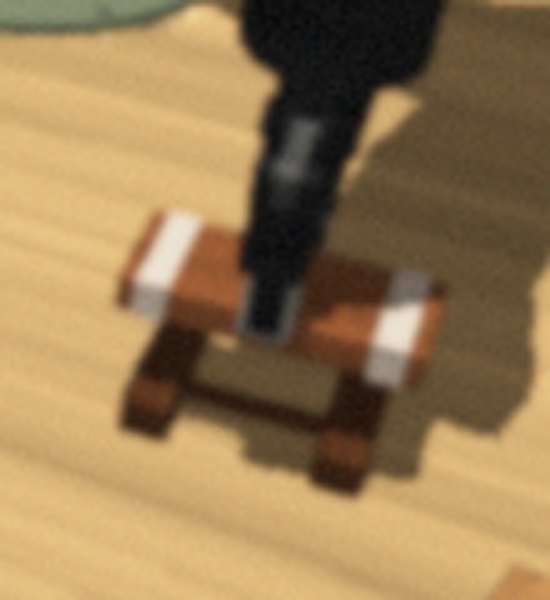

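The board hangs level at crop (122–445, 212–385). The rack's near feet have their bottom corners at about (124,426) and (357,493), which is higher than predicted, so I measure the rack more carefully.

```bash
python3 - <<'E'
from h import *
f0=cv2.imread("pics/scene0.png")[:,:,::-1]
s=dict(grab("scene"),pixels=f0)
cv2.imwrite("pics/g13.png",crop(s,350,210,110,80,7))
c=lambda q:np.round(7*(np.array(q)-[350,210])).tolist()
y=np.radians(93.93);a=np.array([np.cos(y),np.sin(y)]);b=np.array([-a[1],a[0]])
P=np.array([.4096,.2785])
for z in(.02,0):
 for m in(.042,-.042):
  print(z,m,[c(proj(s,[*(P+(m+i*.011)*a+j*.0425*b),z])) for i,j in((1,1),(1,-1),(-1,-1),(-1,1))])
E
```

```text
0.02 0.042 [[552.0, 221.0], [505.0, 376.0], [431.0, 355.0], [483.0, 202.0]]
0.02 -0.042 [[294.0, 152.0], [230.0, 296.0], [161.0, 276.0], [229.0, 135.0]]
0 0.042 [[540.0, 269.0], [492.0, 425.0], [419.0, 403.0], [471.0, 250.0]]
0 -0.042 [[285.0, 199.0], [221.0, 345.0], [153.0, 324.0], [221.0, 181.0]]
```

View pics/g13.png

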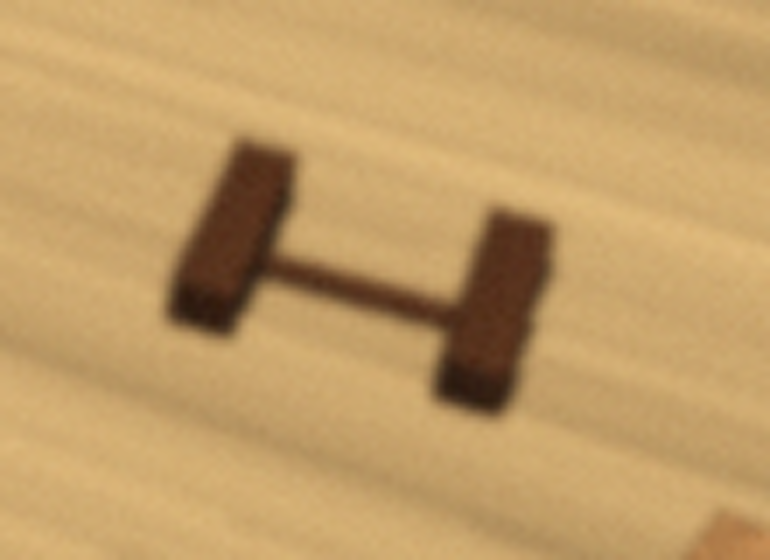

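The rack tops are at crop (180–295,138–303) and (440–552,205–378), about (+0.9,+0.6) px from prediction. That is the same offset as the board shows, so it is aligned to about 1 mm and I lower it.

```bash
python3 -m crank '{"travel":[[-0.1,0,-0.8],[-0.1,0,-1.8],[-0.1,0,-2.7],[-0.1,0,-3.2],[-0.1,0,-3.4]],"turn":[[0,0,0],[0,0,0],[0,0,0],[0,0,0],[0,0,0]],"gripper":[0.5,0.5,0.5,0.5,0.5]}'
python3 -m crank '{"travel":[[0,0,-0.1],[0,0,-0.2],[0,0,-0.3],[0,0,-0.4],[0,0,-0.4]],"turn":[[0,0,0],[0,0,0],[0,0,0],[0,0,0],[0,0,0]],"gripper":[0.5,0.5,0.5,0.5,0.5]}'
```

```text
clock: 31.8
position: [0.4086, 0.2784, 0.0269]
tool_rot: [-3.141, 0.001, 1.639]
force: [-0.3, 0.1, -0.7]
grip_width: 0.0586
finger_force: 43.6
clock: 32.3
position: [0.409, 0.2789, 0.024]
tool_rot: [3.141, -0.0, 1.639]
force: [-1.1, -1.0, 3.3]
grip_width: 0.0588
finger_force: 44.1
```

Contact is made. I release, retreat and check everything.

```bash
python3 -m crank '{"travel":[[0,0,0],[0,0,0],[0,0,0],[0,0,0],[0,0,0]],"turn":[[0,0,0],[0,0,0],[0,0,0],[0,0,0],[0,0,0]],"gripper":[0.3,0.2,0.1,0,0]}' 20
python3 -m crank '{"travel":[[0,0,0.5],[0,0,2],[0,0,5],[0,0,8],[0,0,12]],"turn":[[0,0,0],[0,0,0],[0,0,0],[0,0,0],[0,0,0]],"gripper":[0,0,0,0,0]}'
python3 -m crank '{"travel":[[0,0,3],[0,0,6],[0,-4,8],[0,-8,8],[0,-12,8]],"turn":[[0,0,0],[0,0,0],[0,0,0],[0,0,0],[0,0,0]],"gripper":[0,0,0,0,0]}'
python3 -m crank '{"travel":[[0,-4,0],[0,-8,0],[0,-12,0],[0,-12,0],[0,-12,0]],"turn":[[0,0,0],[0,0,0],[0,0,0],[0,0,0],[0,0,0]],"gripper":[0,0,0,0,0]}'
python3 - <<'E'
from h import *
t=grab("top");s=grab("scene")
im=np.zeros((600,800,3),np.uint8);im[:390,:]=cv2.resize(t["pixels"][120:276,130:450,::-1],(800,390))
im[390:,:]=cv2.resize(s["pixels"][170:350,120:450,::-1],(800,436))[:210] if 0 else cv2.resize(s["pixels"][170:258,120:455,::-1],(800,210))
cv2.imwrite("pics/g14.png",im)
w=[rect(world(t,c,.038)) for c in mask(t,(0,0,105),(180,90,255),(135,215,215,280))[:2]];print(w)
f0=cv2.imread("pics/top0.png")[:,:,::-1]
print(circ(world(t,mask(t,(0,0,60),(180,90,255),(445,180,485,215))[0],.05)))
for f in(dict(t,pixels=f0),t): print("handle", rect(world(f,mask(f,(0,90,40),(12,255,130),(285,112,315,155))[0],.021)))
c=-t["extrinsics"][:3,:3].T@t["extrinsics"][:3,3];print("cam",c)
# inner block: non-black inside the mat
m=mask(t,(60,70,30),(95,255,255),(135,147,178,186))
for q in m[:3]: print("green",rect(world(t,q,.023)))
print(circ(world(t,mask(t,(95,120,40),(125,255,255),(385,140,432,185))[0],.027)))
E
```

```text
clock: 32.8
position: [0.4089, 0.2788, 0.0238]
tool_rot: [3.142, -0.0, 1.639]
force: [0.5, 0.2, 0.5]
grip_width: 0.0853
finger_force: 0.0
clock: 33.3
position: [0.4083, 0.2782, 0.1446]
tool_rot: [-3.14, 0.001, 1.639]
force: [-0.3, -0.3, 0.2]
grip_width: 0.0853
finger_force: 0.0
clock: 33.8
position: [0.4086, 0.1576, 0.2245]
tool_rot: [3.141, -0.001, 1.64]
force: [0.7, -0.3, -0.4]
grip_width: 0.0854
finger_force: 0.0
clock: 34.3
position: [0.4088, 0.0382, 0.2241]
tool_rot: [3.141, -0.001, 1.637]
force: [0.4, 0.4, 1.1]
grip_width: 0.0856
finger_force: 0.0
[(array([406.5, 329.4]), 65.1, 17.9, 4.1), (array([413.6, 229.8]), 61.1, 17.7, 3.7)]
(array([ 506.7, -414. ]), array([41.8, 43.7]))
handle (array([671.2, -41.8]), 93.8, 28.9, -1.6)
handle (array([670.5, -41.8]), 92.6, 28.9, -1.6)
cam [ 0.4181058  -0.01089003  1.16273612]
green (array([605.8, 311.3]), 117.9, 68.6, -76.2)
(array([ 596.5, -304.6]), array([54.7, 57.3]))
```

View pics/g14.png

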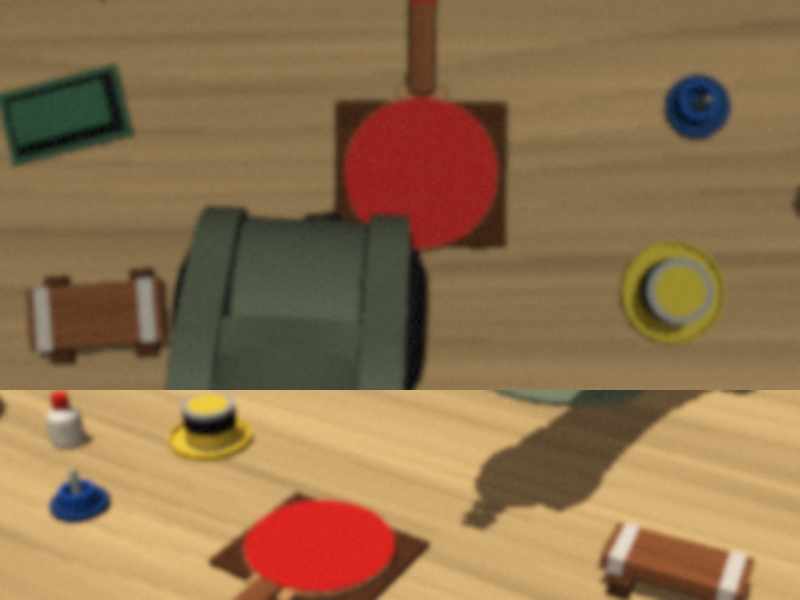

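All pieces are in place: tape on the post at (697,105), tin in the dish at (680,292), block on the mat at (65,110), board across the bearers at (95,315), and bat and cleaner unmoved. I check the centring numerically.

```bash
python3 - <<'E'
from h import *
t=grab("top");s=grab("scene")
def im(f,b,k=4): u0,v0,u1,v1=b;return cv2.cvtColor(cv2.resize(f["pixels"][v0:v1,u0:u1],None,fx=k,fy=k,interpolation=cv2.INTER_CUBIC),cv2.COLOR_RGB2HSV)
# tin top: largest (grey or yellow) - yellow disc ; dish: outer contour
d=mask(t,(20,110,60),(36,255,255),(370,210,428,265))[0];print("dish",circ(world(t,d,.01)))
g=mask(t,(0,0,100),(180,90,255),(385,222,418,252))
for q in g[:2]: print("tin grey ring",circ(world(t,q,.052)))
ds=mask(s,(20,110,60),(36,255,255),(185,160,232,210))
for q in ds[:2]: print("s yellow",np.round(q.min(0),1),np.round(q.max(0),1), "disc" ,circ(world(s,q,.052)))
# black margin centroid on mat: sample green/black transitions along mat axes (z=.003 edges vs .023 block top)
y=np.radians(-76.8);a=np.array([np.cos(y),np.sin(y)]);b=np.array([-a[1],a[0]])
for f,n in((t,"top"),(s,"scene")):
  E=f["pixels"]
  for ax,L in((a,80),(b,52)):
    r=np.arange(-L,L+1,1.)
    line=[cv2.remap(E,*[np.array([[k]],np.float32) for k in proj(f,[*(np.array([.6085,.317])+x/1000*ax),.003])],cv2.INTER_LINEAR)[0,0] for x in r]
    h=np.array(line).astype(int);print(n,"G:",[(int(x),int(v)) for x,v in zip(r,h[:,1])][::3])
E
```

```text
dish (array([ 418.6, -278.1]), array([104.6, 105.3]))
tin grey ring (array([ 419.6, -275.5]), array([59.4, 61. ]))
s yellow [188.9 179.9] [225.9 200.1] disc (array([ 480.4, -222.4]), array([ 97.9, 101.1]))
s yellow [198.1 170.4] [214.9 179.6] disc (array([ 416.6, -278.7]), array([47.1, 54. ]))
top G: [(-80, 115), (-77, 113), (-74, 113), (-71, 112), (-68, 109), (-65, 104), (-62, 89), (-59, 68), (-56, 53), (-53, 63), (-50, 74), (-47, 74), (-44, 74), (-41, 76), (-38, 76), (-35, 74), (-32, 74), (-29, 74), (-26, 73), (-23, 72), (-20, 71), (-17, 74), (-14, 72), (-11, 76), (-8, 75), (-5, 76), (-2, 74), (1, 76), (4, 75), (7, 75), (10, 77), (13, 77), (16, 75), (19, 75), (22, 76), (25, 75), (28, 75), (31, 77), (34, 75), (37, 75), (40, 74), (43, 55), (46, 35), (49, 26), (52, 29), (55, 46), (58, 69), (61, 81), (64, 96), (67, 106), (70, 107), (73, 106), (76, 105), (79, 106)]
top G: [(-52, 112), (-49, 115), (-46, 116), (-43, 116), (-40, 107), (-37, 87), (-34, 71), (-31, 58), (-28, 37), (-25, 21), (-22, 24), (-19, 36), (-16, 64), (-13, 73), (-10, 73), (-7, 72), (-4, 74), (-1, 75), (2, 76), (5, 76),
[... 465 characters left out ...]
02), (-2, 103), (1, 102), (4, 105), (7, 103), (10, 101), (13, 103), (16, 105), (19, 105), (22, 102), (25, 102), (28, 104), (31, 104), (34, 105), (37, 103), (40, 105), (43, 101), (46, 74), (49, 31), (52, 38), (55, 67), (58, 101), (61, 131), (64, 161), (67, 169), (70, 167), (73, 166), (76, 165), (79, 162)]
scene G: [(-52, 170), (-49, 169), (-46, 158), (-43, 144), (-40, 120), (-37, 110), (-34, 107), (-31, 106), (-28, 106), (-25, 104), (-22, 107), (-19, 108), (-16, 106), (-13, 108), (-10, 108), (-7, 107), (-4, 106), (-1, 105), (2, 95), (5, 79), (8, 67), (11, 63), (14, 60), (17, 55), (20, 41), (23, 29), (26, 27), (29, 46), (32, 81), (35, 93), (38, 105), (41, 137), (44, 162), (47, 167), (50, 160)]
```

```bash
python3 -c "
from workcell import bot
print(bot.job_done())"
```

```text
the job is handed in; nothing more can be done
None
```

The job is handed in: the tape, tin, block and board are each in their place, centred to about 3 mm or better by camera (tape seen on its post), the tin stayed upright, and the bat and cleaner bottle show no movement beyond 2 mm.

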